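# Swing the magnifier over the whelk and light it

### The arm

A 6-joint arm with a two-finger parallel gripper is mounted at the origin on the work surface. World frame = base frame: x ahead of the robot, y to its left, z up, the work surface at z = 0. Lengths are in mm, angles in degrees, forces in N, time in s.
With the tool pointing down it reaches from about 325 to 850 mm from the base axis. Payload 4.4 kg.
Tool frame: the origin (TCP) lies midway between the tips of the shut fingers; the grasp point (between the pads) lies 19 mm behind it; z points along the fingers, y is the line along which they close (so a half turn about z gives the same grasp; the last joint's range is limited). The gripper opens to 94 mm and grips with 3 to 60 N. Pads are 16 mm wide; open, the fingers measure 119 mm over their backs; the gripper's body (75 mm by 177 mm) begins 78 mm behind the grasp point.
Start: joints at [-82.248, 11.837, 88.321, -0, 79.842, -8.623], TCP at [162.094, -551.682, 205.447] pointing down, gripper open.
Joint ranges: [-156.59, 156.59], [-49.26, 127.26], [12.9, 141.05], [-63.56, 243.56], [4.71, 150.69], [-161.64, 161.64]. Speed limits (degrees/s): [159.86, 159.86, 180, 180, 180, 180].

### API

Orientations are given as [roll, pitch, yaw] about the fixed x, y, z axes, in that order (R = Rz(yaw) Ry(pitch) Rx(roll)).
In Python, from cell import arm, read_camera, get_calibration, recognise, tip_of gives the robot as it stands. The module is installed in compiled form; this text tells all that it offers. Calls block until the motion is done:
- arm.movep(position, orientation): joint-space move of the TCP to a pose.
- arm.movel(position, v=150, ori=None): straight line of the TCP; ori=None keeps the orientation; v is the mean speed in mm/s.
- arm.move_j(angles): joint-space move.
- arm.move_gripper(opening, newtons=None): finger opening in mm; newtons is the grip in N (None keeps the last); returns when the fingers have stopped.
- arm.dwell(seconds).
- arm.ik(position, orientation): joint angles nearest the present ones, or None.
- arm.sense(): the state.
- read_camera(name): name is "side" or "top"; returns the picture (420x560x3 uint8, red, green, blue); there is no depth.
- get_calibration(name): a dict with "mtx" (3x3 intrinsics, pixels), "pose" (4x4, takes a point from camera to world coordinates). Camera axes: x right, y down, z forward; pixel columns grow to the right and rows downward; lengths in mm; the calibration is good to about 2 mm. A picture is of the moment at which its call begins. get_calibration takes no time and is no camera call.
A pose or a line that the arm cannot do raises arm.IKError and nothing moves.
- arm.hand_in(): hands the job in; it is judged then, once.
Trained networks look in the newest picture that a camera, given by its name, has taken for a name from the list of things; names that differ only in an ending like _2 or _b are one class to them, and where a whole thing is asked for, a point or a joint stands for the part that bears it (a point fixed in the world has none). Each returns a list of dicts, best first, with "confidence" (0 to 1); they miss things now and then, are a little off and sometimes report something else, mostly with a low value. They report only what shows in the picture. A call takes as long as a camera call. They do not tell look-alikes from the thing itself.
- recognise(target, camera): "rect" ([centre column, centre row, width, height] in pixels, round what is visible of it).
- tip_of(target, camera): "xy" ([column, row] in pixels: a listed point, or the origin of a listed thing).
The state is a dict: "time": time; "joints": joint angles; "joint_velocities": joint speeds; "effort": joint torques, N m; "position": TCP position; "tcp_rot": TCP orientation; "contact_force": force on the tool from outside, world axes, zero at the start; "moment": the same for the moment, N m; "grip_width": finger opening in mm; "grasp_force": force on a finger pad.
Only numpy, scipy, OpenCV 4.12 (cv2) and the standard library are available. Lean on these libraries where they do the work, as an engineer would, in place of code of your own. Each camera call takes 0.05 s, during which the arm holds its last target. There are 200 camera calls.

### The job

Swing the brass magnifier round by pushing sideways on its arm with a fingertip, until the lens stands centred over the spiral whelk shell, and let it come to rest there. Then press the green lamp button on top of the magnifier's post all the way down, let it come up again and move clear. Do not pinch or grasp the magnifier's arm or lens, and leave the two shells, the grey dish and the brush where they lie.

Things in the scene. Friction and masses are not known exactly. Their poses are not given: they have to be found in the camera images.
- stand: fixed stand: oak board 280 x 380 mm, its grey felt top 12 mm above the table, with a brass post. Origin on the post axis at table height; the board reaches 225 mm to -x, 55 mm to +x, 190 mm each way in y. Whelk, cockle and dish lie, in any order and up to 6 mm off, on three blue spots (94 mm) centred 160 mm from the post axis, along its -x and 0.85 rad to either side
- pivot (a point): point on the vertical post axis, 150 mm above the table, at mid height of the swinging arm; above it are only the arm's hub (dark, 38 mm diameter, up to 12 mm above this point) and the lamp button
- magnifier (a joint): angle of the swinging arm about the vertical post, rad; 0 = arm points along the stand's -x, grows anticlockwise seen from above; stops at -1.2 and 1.2. It turns freely apart from steady friction of 0.12 N m (1.6 N at 75 mm from the axis), has no spring and stays where it is left
- lens (a point): centre of the round lens (glass 5 mm thick in a brass tube ring of 10 mm thickness, 88 mm outside diameter) at the end of the arm, 160 mm from the post axis, 150 mm above the table. The arm is a straight brass bar, 14 mm wide and 14 mm high (143 to 157 mm above the table), free to be pushed on from 20 to 115 mm from the post axis
- bar_side_a: one lengthwise half of the arm bar and lens ring, on the side that is pushed to turn the arm clockwise seen from above (the stand's +y side at joint 0); origin on the post axis at arm height, moves with the arm
- bar_side_b: the other lengthwise half of the arm bar and lens ring, pushed to turn the arm anticlockwise seen from above; origin on the post axis at arm height. Pressing on both halves at once counts as pinching
- lamp_button (a joint): travel of the green lamp button, m; 0 = up, 0.006 = fully down, springs back, needs 5 N to go fully down
- lamp_button_top (a point): centre of the top face of the green button (28 mm diameter) on the post, faces up, 184 mm above the table and 10 mm proud of its fixed dark housing (44 mm diameter, 162 to 174 mm above the table); pressed straight down; it does not turn with the arm
- whelk: cream whelk shell with a brown spiral line, tapering, lying on its side, 76 mm long, 41 mm wide and high, loose; origin under the middle of its length, at felt height; its x axis runs to the pointed tip
- cockle: pale cockle shell with reddish ribs, round dome 57 mm across, 22 mm high, loose; origin at the centre of its underside
- dish: small grey ceramic dish, 80 mm across the rim, 26 mm high, loose; origin at the centre of its underside
- brush: small brush, 160 mm long, lying on the table beside the stand, loose; origin under the middle of its length
Mind the look-alikes: they are no part of the job. What is meant by the whelk is not orange, pink or purple, and is the smaller of those in its own colour.

How it is judged (in metres and radians):
On the way, in this order (a step that is already met when the one before it is completed fails the run):
1. the lens rests centred over the whelk (within 20 mm, seen from above) (horizontal distance between lens and whelk below 0.02 m and velocity of joint magnifier between -0.05 and 0.05 rad/s), for 0.4 s.
2. the lamp button is pressed down at least 4.5 of its 6 mm with the lens still over the whelk (horizontal distance between lens and whelk below 0.02 m and value of joint lamp_button above 0.0045 m), for 0.06 s.
At the end, for the whole second after the job is handed in: the lens is at rest with its centre within 20 mm of the whelk's origin seen from above, the button is up again (under 2 mm), and the whelk, cockle and dish (within 12 mm) and the brush (within 20 mm) are where they began (all of step 1 and value of joint lamp_button below 0.002 m and distance of each of whelk, cockle, dish from where it was at the start of the episode below 0.012 m and distance of brush from where it was at the start of the episode below 0.02 m); the robot touches nothing.
It fails at once if the magnifier is pinched: fingers press on both sides of its arm or ring at once (contact force between the fingers and bar_side_a above 0.5 N and contact force between the fingers and bar_side_b above 0.5 N).
It fails at once if a shell or the dish is shifted or lifted by more than 12 mm (distance of any of whelk, cockle, dish from where it was at the start of the episode above 0.012 m).
It fails at once if the brush is shifted or lifted by more than 20 mm (distance of brush from where it was at the start of the episode above 0.02 m).
It also fails if it takes over 43 s, if anything falls off the work surface, if the arm or the gripper's body presses on something with over 40 N, if the wrist force passes 120 N, or if a joint passes its speed limit or range.

## Working session

There is one attempt and no reset: what is moved stays moved. The work goes in short steps, each a Python script; the robot and the scene stay as the last script left them, time stands still between calls to the robot, and variables do not carry over. Pictures are saved under pics/ and viewed, at most 10 in all, crops included, and the job is handed in when it is done.

```bash
mkdir -p pics; python3 - <<'E'
from cell import *
import cv2, numpy as np
for c in ["top","side"]:
    im=read_camera(c); cv2.imwrite(f"pics/{c}0.png",im[:,:,::-1])
    k=get_calibration(c); print(c,np.round(k["mtx"],1).tolist(),np.round(k["pose"],3).tolist())
    for n in ["lens","lamp_button_top","whelk","cockle","dish","brush","pivot","stand"]:
        print(n,[(np.round(d["xy"],1).tolist(),round(d["confidence"],2)) for d in tip_of(n,c)][:4])
print(arm.sense()["time"])
E
```

```text
top [[472.1, 0.0, 275.3], [0.0, 472.1, 211.7], [0.0, 0.0, 1.0]] [[0.017, -0.998, 0.055, 414.544], [-1.0, -0.017, -0.008, -7.918], [0.009, -0.055, -0.998, 1483.557], [0.0, 0.0, 0.0, 1.0]]
lens [([273.8, 218.6], 0.81)]
lamp_button_top [([299.8, 170.4], 0.54)]
whelk [([382.3, 175.1], 0.87), ([384.7, 236.6], 0.79), ([424.2, 200.7], 0.72), ([342.1, 277.0], 0.69)]
cockle [([289.0, 227.2], 0.71)]
dish [([255.3, 206.8], 0.59)]
brush [([144.9, 201.0], 0.68)]
pivot [([301.0, 171.1], 0.73)]
stand [([298.2, 175.0], 0.69), ([274.8, 219.5], 0.54)]
side [[391.7, 0.0, 275.9], [0.0, 391.7, 208.5], [0.0, 0.0, 1.0]] [[-0.952, -0.189, 0.241, 223.744], [-0.306, 0.629, -0.715, 679.802], [-0.017, -0.754, -0.656, 804.543], [0.0, 0.0, 0.0, 1.0]]
lens [([273.1, 214.3], 0.81)]
lamp_button_top [([239.4, 222.4], 0.67), ([236.5, 175.9], 0.54)]
whelk [([349.8, 215.8], 0.76), ([263.5, 172.2], 0.67), ([296.4, 159.3], 0.57), ([318.8, 180.4], 0.56)]
cockle [([286.7, 238.8], 0.61)]
dish [([250.9, 266.0], 0.64)]
brush [([191.4, 390.2], 0.7), ([275.9, 216.5], 0.46)]
pivot [([232.2, 186.0], 0.92)]
stand [([239.6, 224.4], 0.77)]
0.9
```

```bash
python3 - <<'E'
import cv2
a=cv2.imread("pics/top0.png")[110:320,130:450]; cv2.imwrite("pics/topc.png",cv2.resize(a,None,fx=2.5,fy=2.5,interpolation=cv2.INTER_CUBIC))
E
```

```text
(no output)
```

View pics/topc.png

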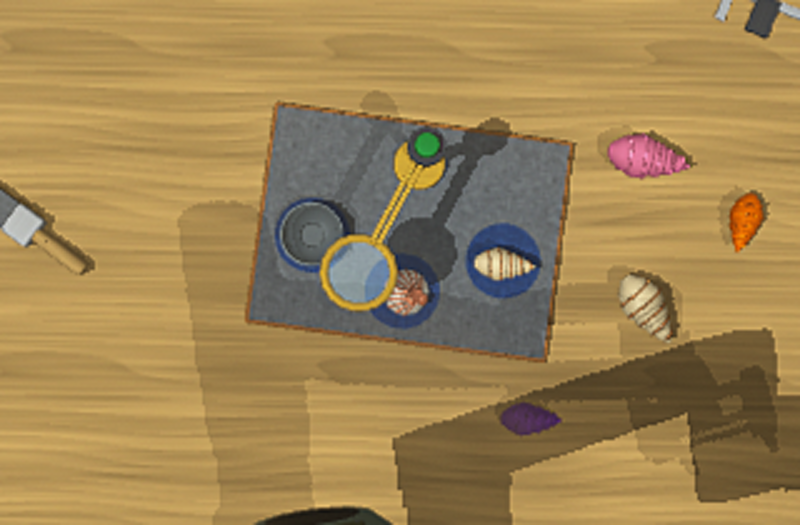

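View pics/side0.png

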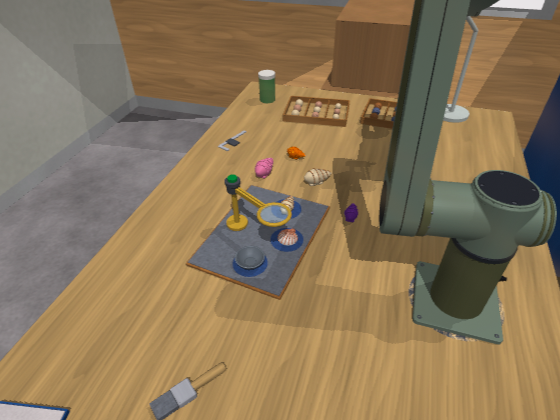

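The arm points down-left, its lens over the gap between dish and cockle. The job's whelk is the small cream one on the right-hand blue spot, at about (331, 216) in the top picture. The larger cream one at (388, 232) is a look-alike. The button is at (301, 168).

```bash
cat > h.py <<'E'
from cell import *
import cv2, numpy as np
def w(px,z,c="top"):
    k=get_calibration(c);P=k["pose"];d=P[:3,:3]@np.linalg.solve(k["mtx"],[px[0],px[1],1]);o=P[:3,3]
    return (o+d*(z-o[2])/d[2])[:2]
E
python3 - <<'E'
from h import *
im=read_camera("top")
print([(np.round(d["rect"]).tolist(),round(d["confidence"],2)) for d in recognise("whelk","top")])
wt=[d["xy"] for d in tip_of("whelk","top") if abs(d["xy"][0]-331)<12 and abs(d["xy"][1]-216)<12]; print("wh tip",wt,[w(p,12) for p in wt])
read_camera("side"); ws=[d["xy"] for d in tip_of("whelk","side")]; print("side",[(np.round(p),np.round(w(p,12,"side"))) for p in ws])
hsv=cv2.cvtColor(im,cv2.COLOR_RGB2HSV)
g=cv2.inRange(hsv,(45,100,50),(80,255,255)); g[:150]=0;g[185:]=0
m=cv2.moments(g,True); b=(m["m10"]/m["m00"],m["m01"]/m["m00"]); post=w(b,184); print("button",b,post,m["m00"])
# board corners (crop coordinates)
C=np.array([w((130+x/2.5,110+y/2.5),12) for x,y in [(277,102),(574,143),(547,360),(248,322)]])
L=np.array([[55,190],[55,-190],[-225,-190],[-225,190.]])
lm,cm=L.mean(0),C.mean(0);A=(L-lm).T@(C-cm);yaw=np.arctan2(A[0,1]-A[1,0],A[0,0]+A[1,1])
R=np.array([[np.cos(yaw),-np.sin(yaw)],[np.sin(yaw),np.cos(yaw)]])
print("yaw",yaw,"post from board",cm-R@lm,"res",np.round(C-(cm+(L-lm)@R.T),1).tolist())
# whelk blob: bright cream within the spot
blob=cv2.inRange(hsv,(5,0,120),(40,160,255)); blob[:200]=0;blob[235:]=0;blob[:,:312]=0;blob[:,350:]=0
n,lab,st,ce=cv2.connectedComponentsWithStats(blob);i=1+st[1:,4].argmax();print("blob",st[i],ce[i],w(ce[i],30))
x,y,ww,hh=st[i][:4];print("bbox mid",w((x+ww/2-.5,y+hh/2-.5),30))
l=tip_of("lens","top")
for nm,p in [("blob",w(ce[i],30)),("bbox",w((x+ww/2-.5,y+hh/2-.5),30))]+[("tip",w(p,12)) for p in wt]:
    for q in (post,):
        d=R.T@(p-q);print(nm,"r",np.hypot(*d),"joint",np.arctan2(-d[1],-d[0]))
for d in l: pass
p=w((273.8,219.0),150);d=R.T@(p-post);print("lens",p,np.hypot(*d),np.arctan2(-d[1],-d[0]))
E
```

```text
[([332.0, 216.0, 23.0, 9.0], 0.73), ([389.0, 173.0, 35.0, 17.0], 0.72), ([344.0, 276.0, 25.0, 14.0], 0.59), ([432.0, 199.0, 16.0, 23.0], 0.59), ([388.0, 233.0, 18.0, 23.0], 0.53)]
wh tip [[329.0, 217.4]] [array([ 480.55748729, -188.20405532])]
side [(array([319., 183.]), array([ 418., -350.])), (array([265., 173.]), array([ 609., -352.])), (array([288., 210.]), array([ 477., -188.])), (array([278., 216.]), array([ 500., -152.])), (array([350., 214.]), array([ 294., -226.]))]
button (300.325, 167.5875) [609.69229318 -86.07093659] 80.0
yaw -0.11380484875425727 post from board [609.84866141 -89.83911102] res [[-0.9, -1.2], [-2.8, 2.1], [2.9, 2.0], [0.7, -2.8]]
blob [320 209  24  13 191] [329.96858639 215.35602094] [ 486.11443807 -188.92324331]
bbox mid [ 487.2964159  -193.64239378]
blob r 160.779610868703 joint 0.807925606872296
bbox r 162.94897722355807 joint 0.8348289266609485
tip r 164.64195101718818 joint 0.7829742363089144
lens [467.13605334 -15.15616713] 159.22055786632194 -0.3478016245761506
```

```bash
cat >> h.py <<'E'
post=np.array([609.7,-87.]); wh=np.array([485.5,-191.])
def ang(p): return np.degrees(np.arctan2(*(p-post)[::-1]))%360
def pose(phi,gap,z,r=75,flip=-90):
    a=np.radians(phi);u=np.array([np.cos(a),np.sin(a)]);t=np.array([-u[1],u[0]])
    p=post+r*u-(7+8+gap)*t
    return [p[0],p[1],z],[180,0,(phi+flip+180)%360-180]
E
python3 - <<'E'
from h import *
s=arm.sense();print(s["tcp_rot"],ang(wh),s["time"])
for f in (-90,90):
  for phi in (153,187,220):
    q=arm.ik(*pose(phi,0,140,flip=f));print(f,phi,None if q is None else np.round(q))
E
```

```text
[-1.79998882e+02 -6.98716110e-04  1.63757179e+01] 219.94142867715195 1.2
-90 153 [-13.  13.  96.  -0.  72.  14.]
-90 187 [-18.  11.  97.   0.  72. -25.]
-90 220 [-22.  13.  95.   0.  72. -62.]
90 153 None
90 187 [-18.  11.  97.  -0.  72. 155.]
90 220 [-22.  13.  95.  -0.  72. 118.]
```

```bash
python3 - <<'E'
from h import *
arm.move_gripper(0)
p,o=pose(153.3,22,240)
arm.movel([200,-500,250],v=150); arm.movep(p,o)
p,o=pose(153.3,22,141); arm.movel(p,v=120)
s=arm.sense();print(s["time"],s["contact_force"],s["position"])
p,o=pose(153.3,3,141); arm.movel(p,v=60)
print(arm.sense()["contact_force"])
for phi in np.linspace(153.3,214,9)[1:]:
    p,o=pose(phi,0,141); arm.movel(p,v=50,ori=o)
    print(round(phi),np.round(arm.sense()["contact_force"],1))
im=read_camera("top");cv2.imwrite("pics/t1.png",cv2.resize(im[110:320,200:450],None,fx=2.5,fy=2.5)[:,:,::-1])
for d in tip_of("lens","top"): 
    q=w(d["xy"],150);print(d,q,ang(q),np.hypot(*(q-post)))
print(arm.sense()["time"])
E
```

```text
6.4083 [ 0.43257393 -0.11857538  0.0517758 ] [560.08976277 -20.4224911  141.88470992]
[ 1.02824277  0.25082374 -0.41187946]
161 [ 0.8 -0.4 -0.8]
168 [-0.2 -0.  -1.1]
176 [ 0.  -0.7  0.4]
184 [ 0.4 -0.6  0.2]
191 [-0.1  0.  -0.5]
199 [-0.1 -1.3 -0. ]
206 [-0.3  0.  -0.3]
214 [0.4 0.9 0.4]
{'xy': [332.9, 215.6], 'confidence': 0.69} [ 479.65854198 -182.29514211] 216.2341796573419 161.2201752680139
9.8333
```

View pics/t1.png

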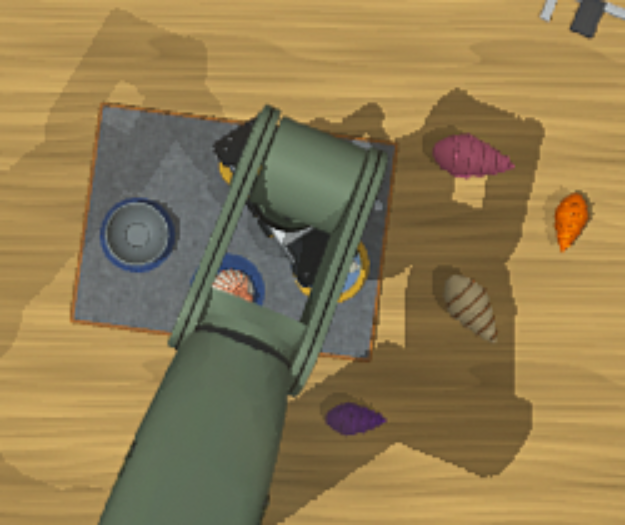

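The lens is at about 216° and partly hidden by the robot; nothing else has moved. I'll give it a small final push, then back away to get a clear view.

```bash
python3 - <<'E'
from h import *
p,o=pose(218.5,0,141); arm.movel(p,v=25,ori=o)
p,o=pose(218.5,20,141); arm.movel(p,v=80)
p,o=pose(218.5,20,240); arm.movel(p,v=150)
arm.movep([560,80,260],o)
im=read_camera("top");cv2.imwrite("pics/t2.png",cv2.resize(im[130:290,220:420],None,fx=3.5,fy=3.5)[:,:,::-1])
for d in tip_of("lens","top"): 
    q=w(d["xy"],150);print(d,q,ang(q),np.hypot(*(q-post)))
read_camera("side")
for d in tip_of("lens","side"): 
    q=w(d["xy"],150,"side");print(d,q,ang(q),np.hypot(*(q-post)))
print([(np.round(d["xy"]),np.round(w(d["xy"],12,"side"))) for d in tip_of("whelk","side")])
print(arm.sense()["time"])
E
```

```text
{'xy': [332.4, 211.5], 'confidence': 0.63} [ 491.25932007 -180.75852593] 218.3654000254517 151.05911374857592
{'xy': [290.4, 175.1], 'confidence': 0.81} [ 469.32823358 -181.74907723] 214.01882699447032 169.35648922959047
[(array([262., 172.]), array([ 619., -350.])), (array([288., 211.]), array([ 475., -183.])), (array([318., 183.]), array([ 422., -346.])), (array([236., 178.]), array([ 694., -298.])), (array([294., 156.]), array([ 541., -480.])), (array([349., 216.]), array([ 294., -215.]))]
12.4667
```

View pics/t2.png

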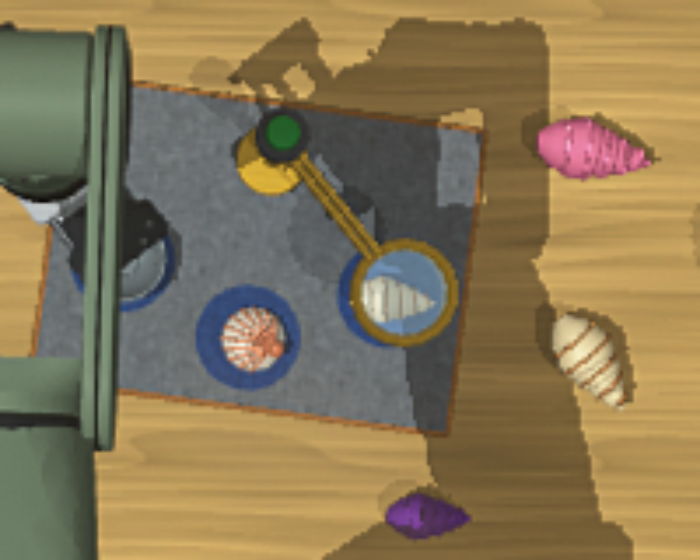

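The lens ring, centred at (336, 213) or about (486, -190) mm, is over the whelk to within about 6 mm. The shells are where they were. Next is the button.

```bash
python3 - <<'E'
from h import *
o=[180,0,90]
arm.movep([609.7,-87,225],o); arm.movel([609.7,-87,188],v=60)
f0=np.array(arm.sense()["contact_force"])
for z in (182,180,179,178.3,177.8,177.3,176.8):
    arm.movel([609.7,-87,z],v=20);arm.dwell(.15);s=arm.sense();f=s["contact_force"][2]-f0[2];print(z,s["position"][2],round(f,1))
    if f>9: break
arm.dwell(.2)
arm.movel([609.7,-87,188],v=40);arm.movel([609.7,-87,240],v=120);arm.movep([560,80,260],o)
im=read_camera("top");cv2.imwrite("pics/t3.png",cv2.resize(im[130:290,220:420],None,fx=3.5,fy=3.5)[:,:,::-1])
print(arm.sense()["time"],arm.sense()["contact_force"])
E
```

```text
182 182.70775732129536 2.7
180 180.56057405457793 3.5
179 179.31850228142093 4.4
178.3 178.81477587060166 6.8
177.8 178.7537772130939 7.4
177.3 178.73721292480184 9.7
18.5583 [ 0.0338513  -0.35903476  0.8803857 ]
```

View pics/t3.png

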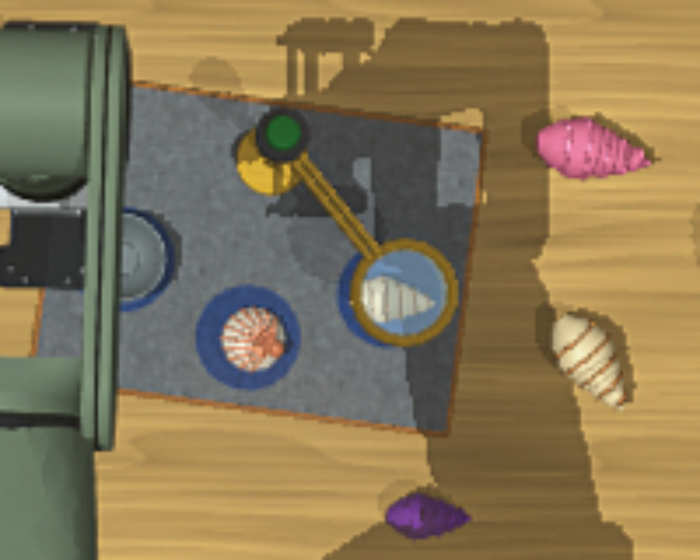

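The button hit a hard stop at the bottom with 9.7 N on it. The lens still stands over the whelk at crop (405, 292), and the robot is clear.

```bash
python3 -c "
from cell import *
print(arm.hand_in())"
```

```text
the job is handed in; nothing more can be done
None
```

I swung the lens over the cream whelk (about 6 mm off centre by camera), pressed the lamp button to its stop, moved the arm clear and handed the job in at about 19 s; no verdict came back.

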